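# Roll down the lipping on an arched frame rail

### The arm

A 6-joint arm with a two-finger parallel gripper is mounted at the origin on the work surface. World frame = base frame: x ahead of the robot, y to its left, z up, the work surface at z = 0. Lengths are in m, angles in rad, forces in N, time in s.
With the tool pointing down it reaches from about 0.375 to 0.9 m from the base axis. Payload 3.1 kg.
Tool frame: the origin (TCP) lies between the finger pads, 19 mm behind the fingertips; this is the grasp point; x points along the fingers, z is the direction in which the jaws open and shut, and the axes are right-handed (so a half turn about x gives the same grasp; the last joint's range is limited). The gripper opens to 85 mm and grips with 20 to 120 N. Pads are 22 mm wide; open, the fingers measure 114 mm over their backs; the gripper's body (76 mm by 85 mm) begins 54 mm behind the grasp point. The pads swing forward as they close: fully open they stand 13 mm farther back than shut.
Start: joints at [1.141, 0.527, 1.433, -0, 1.181, -0.178], TCP at [0.155, 0.605, 0.25] pointing down, gripper open.
Joint ranges: [-3.08, 3.08], [-0.75, 2.2], [0.22, 2.44], [-1.43, 4.57], [0, 2.65], [-2.85, 2.85]. Speed limits (rad/s): [2.79, 2.79, 3.14, 3.14, 3.14, 3.14].

### API

Orientations are given as a unit quaternion [x, y, z, w].
In Python, from station import manip, viewer, job gives the robot as it stands.
- The arm moves only by the tool move_arm, never from a script. Its argument "deltas" is one flat list of numbers, 7 for each row, row after row: the finger opening in mm, from 0 to 85.4, then the shift along the tool's x, y, z in mm, then the turn, a rotation vector about the tool's x, y, z in degrees. In form: [jaw, tx, ty, tz, rx, ry, rz, jaw, tx, ty, tz, rx, ry, rz, ...]. A call has 1 to 10 rows; each row shifts and turns the commanded pose from where the row before left it, along the tool's axes as they then stand; what a row does not reach is not made up. A row lasts 1/10 s, in which the tool goes at most 50 mm and 8.59 degrees, less where a joint would pass 70% of its speed; a pose out of reach is approached as far as the arm can. A call is refused whole if a number of a shift passes 50 or a number of a turn 8.59, either way. A call with a gripper value outside its range is refused whole. The fingers move at their own pace and stop on an object; "force" is the grip in N (left out, the last holds). Time passes only in rows, so rows that do not move let the fingers close. It gives the time, the measured TCP pose, the force and the opening at its end, in the units of the state.
- manip.sense(): the state, without advancing time (a new reading comes with each control period).
- viewer.snapshot(name): name is "scene" or "top" or "wrist"; returns a dict with "image" (384x512x3 uint8, red, green, blue), "depth" (384x512 float32, m along the optical axis (not along the pixel's ray), 0 where there is no reading), "fovy" (degrees; the focal length in pixels is half the picture's height over the tangent of half this angle, whatever the lens; pixels are square), "cx", "cy" (the principal point, pixels), "R" (3x3) and "t" (3): a world point X has camera coordinates R X + t. Camera axes: x right, y down, z forward; pixel columns grow to the right and rows downward; lengths in m; the calibration is good to about 2 mm. A picture is of the moment at which its call begins.
- job.sign_off(): hands the job in, once; it reports no verdict.
The state is a dict: "t": time; "q": joint angles; "qd": joint speeds; "tau": joint torques, N m; "tcp_pos": TCP position; "tool_rot": TCP orientation; "force": force on the tool from outside, world axes, zero at the start; "ft_torque": the same for the moment, N m; "finger_gap": opening from 0.0 (shut) to 1.0 (fully open).
Only numpy, scipy, OpenCV 4.12 (cv2) and the standard library are available. Lean on these libraries where they do the work, as an engineer would, in place of code of your own. Each camera call takes 0.05 s, during which the arm holds its last target.

### The job

Take the hand roller from its stand, set its wheel on the red-taped end of the arched rail and, pressing down with about 9 N all the time, roll along the curve to the yellow-taped crown, keep it pressed there on the yellow for 5 seconds, and go on to the green-taped end without lifting off on the way. The rail rides on a damped, free-running slide that runs away from under the wheel whenever you press off the crown: do not let it reach its end stops, touch it with the wheel only and leave the other things on the bench alone. Then lift the roller about 100 mm clear of the rail and finish while holding it there, upright and still.

Things in the scene. Friction and masses are not known exactly. Their poses are not given: they have to be found in the camera images.
- slide_base: Green feed slide fixed to the bench: plate 150 x 520 mm with two steel rods and an upright plate at each end. Origin at the centre of its underside on the bench; its y axis is the direction of travel (from the red end to the green end of the rail), z up. It stands anywhere within about 80 mm and turned up to 0.25 rad.
- carriage (a joint): Travel of the dark steel carriage (with bed and rail) along slide_base y, m: 0 mid-way, end stops at -0.16 and +0.16 (past 0.155 counts as hitting). Starts at rest between -0.10 and -0.02. No spring, no dry friction; oil damper 22 N s/m. Moving mass nominally 6 kg in all (carriage 5, which may differ by 25 %; bed 0.4, rail 0.6).
- bed (a joint): How far the plywood bed with the rail is pressed down into the carriage, m: 0 up to 0.03 (bottomed). Spring 500 N/m, preloaded by 2 N against its upper stop, damper 12 N s/m: the downward press is about 2 N + 500 N/m x value (9 N at 0.014).
- rail: Arched wooden rail on the bed, 44 mm wide (x), 160 mm long (y). Origin on its centre line at the underside of the bed, 75 mm above the bench unpressed; axes parallel to slide_base; moves with carriage and bed. Tape on the arc (y from the crown): red -58 to -32 mm, yellow -16 to 16, green 32 to 58. Press 4 to 14 N; set down on the red, lift off on the green, stay within 4 mm of the arc between.
- rail_crown (a point): Top of the arch at its middle (rail y = 0), 50 mm above the rail origin, 125 mm above the bench unpressed. With the wheel centre at y off the crown, a press F pushes rail and carriage along y by about -F*y/0.272: to +y when the wheel is on the red side, to -y on the green side. Away from the crown there is no balance.
- rail_arc_centre (a point): Centre of the rail's upper arc (radius 250 mm, about a line along x), straight below the crown; moves with the rail. A touching wheel has its centre 272 mm from here. The wheel is on the red when its centre is at rail y below -0.035, on the yellow within 0.018 of 0, on the green above 0.035.
- roller_tool: Hand roller, 135 mm tall, 0.33 kg. Origin at the wheel's lowest point, z up the handle. Orange free-turning wheel, 32 mm wide, axle along tool x (it rolls along tool y), fork 44 mm wide; black guard plate 66 x 66 mm at 55 to 63 mm; blue square handle 26 x 26 mm from 63 to 135 mm. For rolling turn tool x parallel to rail x (either way round).
- roller_centre (a point): Centre of the wheel (radius 22 mm), 22 mm above the tool origin.
- handle_grip (a point): Point on the handle axis to grip, 105 mm above the tool origin (30 mm below the handle's top).
- stand: Wooden stand fixed to the bench, 100 x 100 mm, 60 mm high, origin at the centre of its underside. The roller hangs upright in its 54 x 54 mm square hole with the guard plate resting on the top, axes parallel to the stand's (yaw up to 0.4 rad); lift it straight up by at least 60 mm to free it.
- glue_bottle: White glue bottle, 64 mm diameter, 150 mm high, a bystander; origin at the centre of its underside.
- filler_tub: White tub of wood filler with blue band, 100 mm diameter, 90 mm high, a bystander; origin at the centre of its underside.
- tape_roll: Yellow roll of tape lying flat, 90 mm diameter, 25 mm high, a bystander; origin at the centre of its underside.
Mind the look-alikes: they are no part of the job. Of the things that look like the roller_tool, take the one that is nearest to the robot's base at the start.

How it is judged:
By the outcome, as a careful person would: the job done as asked, in the order asked, and still so for the second after the job is handed in, while the arm keeps its last pose, push and grip.
It also fails if it takes over 51 s, if anything falls off the work surface, if the arm or the gripper's body presses on something with over 40 N, if the wrist force passes 120 N, or if a joint passes its speed limit or range.

## Working session

There is one attempt and no reset: what is moved stays moved. The work goes in short steps, Python scripts to look and compute and a tool call to move; the robot and the scene stay as the last step left them, time stands still between calls to the robot, and variables do not carry over. Pictures are saved under pics/ and viewed, and the job is handed in when it is done.

Besides the shell and the picture viewer there is one more tool, called after "Request:" in YAML: its name, and indented under it one key for each argument. move_arm: Moves the arm, as the interface text tells. Its arguments: {"type":"object","properties":{"deltas":{"type":"array"},"force":{"type":"number"}},"required":["deltas"]}

```bash
mkdir -p pics; ls; cat > h.py <<'E'
import numpy as np, cv2, sys
from station import manip, viewer, job
def snap(n,f):
    s=viewer.snapshot(n); cv2.imwrite('pics/'+f,s['image'][:,:,::-1]); np.savez('pics/'+f+'.npz',**s); return s
def foc(s): return 192/np.tan(np.radians(s['fovy'])/2)
def ray(s,u,v):
    d=np.array([(u-s['cx'])/foc(s),(v-s['cy'])/foc(s),1.]); return -s['R'].T@s['t'], s['R'].T@d
def onz(s,u,v,z):
    o,d=ray(s,u,v); return o+d*(z-o[2])/d[2]
def pts(s):
    f=foc(s); v,u=np.mgrid[:384,:512]; z=s['depth']
    P=np.stack([(u-s['cx'])/f*z,(v-s['cy'])/f*z,z],-1)
    return (P-s['t'])@s['R']
E
python3 - <<'E'
from h import *
for n in ['scene','top','wrist']:
    s=snap(n,n+'0.png'); print(n,s['fovy'],s['cx'],s['cy'],-s['R'].T@s['t'],(s['depth']>0).mean())
print(manip.sense())
E
```

```text
pics
scene 48.545918910090606 256.1512441650242 192.80468492616396 [1.21061008 0.04738555 0.73306991] 0.9960734049479166
top 53.568150392317676 256.195866524064 188.25790447164047 [ 0.51197618 -0.17760585  1.07346507] 0.9959920247395834
wrist 71.65420761730297 254.42216599205682 188.79012203450128 [0.08771898 0.62220014 0.37318892] 0.9956766764322916
{'t': 0.15, 'q': array([ 1.14145261e+00,  5.28276721e-01,  1.43360360e+00, -3.70441412e-05,
        1.18139440e+00, -1.78485650e-01]), 'qd': array([-0.00069087, -0.00239258, -0.00262032,  0.00016405,  0.00207123,
        0.00096088]), 'tau': array([ 4.67720292e-04, -4.42745018e+01, -1.78275812e+01, -2.19917047e-04,
        5.58774685e-03, -1.20803617e-05]), 'tcp_pos': array([0.15490135, 0.60496869, 0.24924498]), 'tool_rot': array([-0.43381176,  0.55914047,  0.43323948,  0.55809752]), 'force': array([-0.47738131, -0.48139319, -1.2314163 ]), 'ft_torque': array([-0.02148461, -0.02474112,  0.00534363]), 'finger_gap': 1.0009904668736762}
```

View pics/scene0.png

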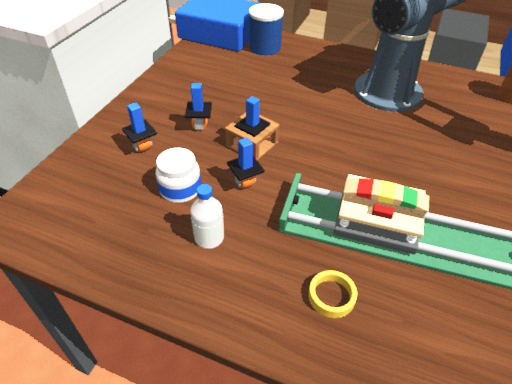

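View pics/top0.png

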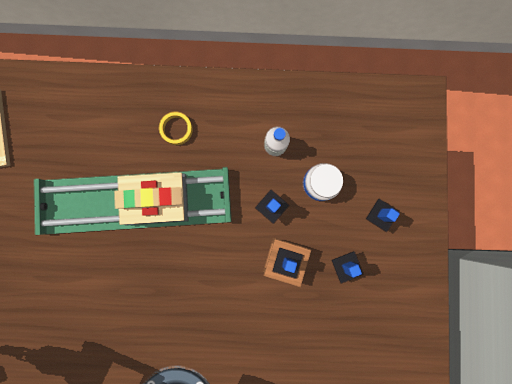

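View pics/wrist0.png

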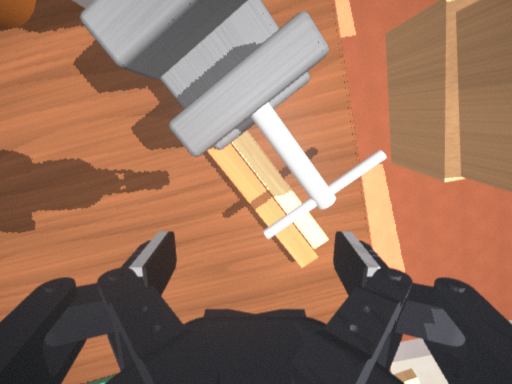

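```bash
cat > meas.py <<'E'
from h import *
def quad(P2):
    return cv2.minAreaRect((P2*1000).astype(np.float32))
s=dict(np.load('pics/top0.png.npz')); im=s['image'].astype(int); P=pts(s); hsv=cv2.cvtColor(s['image'],cv2.COLOR_RGB2HSV)
H,S,V=[hsv[...,i].astype(int) for i in range(3)]
def rep(name,m):
    n,l,st,c=cv2.connectedComponentsWithStats(m.astype(np.uint8))
    for i in range(1,n):
        if st[i,4]<25: continue
        q=P[l==i]; zt=np.percentile(q[:,2],90); 
        print(name,c[i].round(1),st[i,4],'med',np.median(q,0).round(4),'ztop',zt.round(4))
rep('blue',(H>105)&(H<125)&(S>150)&(V>120))
rep('green',(H>60)&(H<95)&(S>80)&(V>60))
rep('red',((H<4)|(H>174))&(S>200)&(V>120))
rep('yel',(H>24)&(H<34)&(S>150)&(V>120))
b=(H>105)&(H<125)&(S>150)&(V>120)
# top face of stand tool handle
m=b&(P[...,2]>0.132)&(P[...,2]<0.15)
n,l,st,c=cv2.connectedComponentsWithStats(m.astype(np.uint8))
for i in range(1,n):
    if st[i,4]>15:
        q=P[l==i]; print('handletop',c[i],st[i,4],q.mean(0).round(4),quad(q[:,:2]))
# stand top
x=P
m=(P[...,2]>0.052)&(P[...,2]<0.075)&(np.abs(P[...,1]+.27)<.12)&(P[...,0]<.45)&(P[...,0]>.2)
n,l,st,c=cv2.connectedComponentsWithStats(m.astype(np.uint8))
for i in range(1,n):
    if st[i,4]>100:
        q=P[l==i]; print('stand/guard',c[i],st[i,4],q.mean(0).round(4),quad(q[:,:2]))
g=(H>60)&(H<95)&(S>80)&(V>40)&(P[...,0]<0.7)&(P[...,2]>-.01)
q=P[g]; print('green z hist',np.histogram(q[:,2],bins=np.arange(-.005,.15,.005)))
E
python3 meas.py
```

```text
blue [279.  133.7] 100 med [ 0.7243 -0.2496  0.15  ] ztop 0.1519
blue [305.7 188. ] 25 med [ 0.6004 -0.3355  0.027 ] ztop 0.036
blue [273.2 205.2] 115 med [ 0.5487 -0.2405  0.1338] ztop 0.1362
blue [389.  213.7] 177 med [ 0.5359 -0.533   0.1324] ztop 0.1361
blue [289.2 265.5] 143 med [ 0.4022 -0.2826  0.1389] ztop 0.142
blue [352.3 270.2] 163 med [ 0.3938 -0.4401  0.1336] ztop 0.136
green [148.9 202.5] 3228 med [ 0.5566 -0.0146  0.0126] ztop 0.0446
green [ 79.2 203.9] 1870 med [0.5405 0.2871 0.0121] ztop 0.0149
green [128.5 198.5] 176 med [0.5546 0.119  0.1209] ztop 0.1233
yel [174.9 127.4] 208 med [0.7612 0.0301 0.0255] ztop 0.028
yel [149.2 198.6] 53 med [0.5573 0.0657 0.1249] ztop 0.1271
handletop [278.65957447 133.78723404] 47 [ 0.7247 -0.2488  0.1486] ((726.6735229492188, -248.2659149169922), (25.40188217163086, 22.327449798583984), 1.6068525314331055)
handletop [273.7628866  205.40206186] 97 [ 0.548  -0.2422  0.1344] ((547.815673828125, -241.7490997314453), (24.3736515045166, 24.66888999938965), 47.033103942871094)
handletop [392.81318681 214.7032967 ] 91 [ 0.5339 -0.5387  0.13
[... 414 characters left out ...]
5119629), 22.571359634399414)
stand/guard [287.17749604 263.07369255] 1262 [ 0.4003 -0.2864  0.0629] ((401.02496337890625, -286.98834228515625), (100.23857879638672, 100.24500274658203), 74.48430633544922)
green z hist (array([   0,    0,  646, 3491,  340,   30,   33,   30,   39,  299,  267,
          3,    0,    0,    0,    0,    0,    0,    0,    0,    0,    0,
          0,    0,   60,  113,    3,    0,    0,    0]), array([-0.005,  0.   ,  0.005,  0.01 ,  0.015,  0.02 ,  0.025,  0.03 ,
        0.035,  0.04 ,  0.045,  0.05 ,  0.055,  0.06 ,  0.065,  0.07 ,
        0.075,  0.08 ,  0.085,  0.09 ,  0.095,  0.1  ,  0.105,  0.11 ,
        0.115,  0.12 ,  0.125,  0.13 ,  0.135,  0.14 ,  0.145]))
```

```bash
python3 - <<'E'
import cv2
im=cv2.imread('pics/top0.png')
cv2.imwrite('pics/t_rail.png',cv2.resize(im[160:245,25:240],None,fx=3.7,fy=3.7,interpolation=cv2.INTER_CUBIC))
cv2.imwrite('pics/t_stand.png',cv2.resize(im[180:300,230:410],None,fx=4,fy=4,interpolation=cv2.INTER_CUBIC))
E
```

```text
(no output)
```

View pics/t_rail.png

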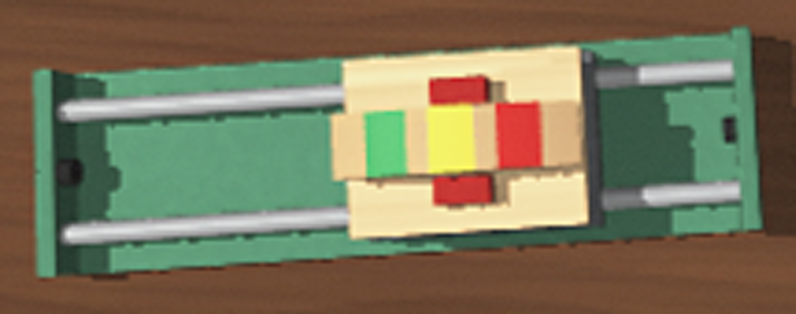

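View pics/t_stand.png

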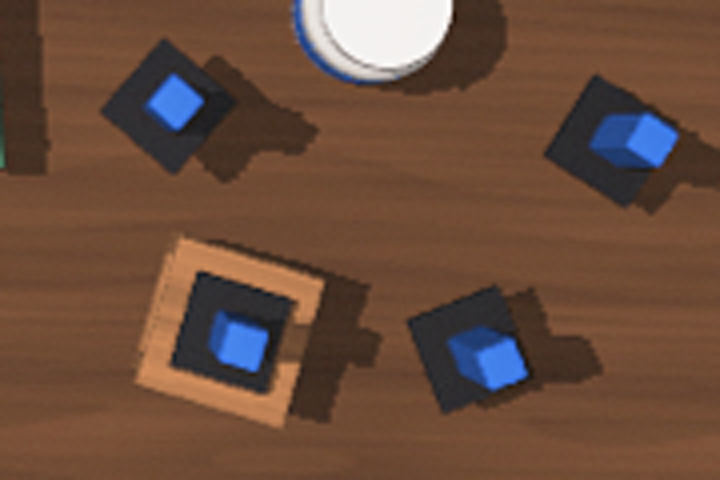

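```bash
cat >> h.py <<'E'
from scipy.spatial.transform import Rotation as Ro
def rot(): 
    s=manip.sense(); return s,Ro.from_quat(s['tool_rot'])
def Rdown(yaw):  # x down, z at yaw angle (deg) in plane
    a=np.radians(yaw); z=np.array([np.cos(a),np.sin(a),0]); x=np.array([0,0,-1.]); return np.stack([x,np.cross(z,x),z],1)
def delta(p,yaw):
    s,R=rot(); dp=R.inv().apply(np.array(p)-s['tcp_pos'])*1000
    dr=(R.inv()*Ro.from_matrix(Rdown(yaw))).as_rotvec(degrees=True); return dp,dr
E
python3 - <<'E'
from h import *
s,R=rot(); print(R.as_matrix().round(3)); z=R.as_matrix()[:,2]; print('jaw yaw',np.degrees(np.arctan2(z[1],z[0])))
for yaw in (74.5,-105.5,164.5,-15.5):
    print(yaw,[a.round(1) for a in delta([.401,-.2865,.19],yaw)])
s=dict(np.load('pics/top0.png.npz')); P=pts(s); hsv=cv2.cvtColor(s['image'],cv2.COLOR_RGB2HSV)
H,S,V=[hsv[...,i].astype(int) for i in range(3)]
near=(P[...,0]>.4)&(P[...,0]<.68)&(P[...,1]>-.2)&(P[...,1]<.42)
g=(H>60)&(H<95)&(S>80)&(V>40)&near&(P[...,2]<.06)&(P[...,2]>.002)
m=cv2.morphologyEx(g.astype(np.uint8),cv2.MORPH_OPEN,np.ones((3,3)))>0
r=cv2.minAreaRect((P[m][:,:2]*1000).astype(np.float32)); print('green all',r)
# rods
c,sz,ang=r
# bed: points z .07-.1 ; rail top
b=near&(P[...,2]>.075)&(P[...,2]<.1)
q=P[b]; print('bed z',np.percentile(q[:,2],[10,50,90]),cv2.minAreaRect((q[:,:2]*1000).astype(np.float32)))
q=P[near&(P[...,2]>.104)]; print('rail',q[:,2].max(),cv2.minAreaRect((q[:,:2]*1000).astype(np.float32)))
def cen(m):
    q=P[m&near&(P[...,2]>.105)]; return q.mean(0).round(4),len(q)
print('R',cen(((H<4)|(H>174))&(S>200)&(V>120)),'Y',cen((H>24)&(H<34)&(S>150)),'G',cen((H>60)&(H<95)&(S>80)))
E
```

```text
[[-0.001 -0.969  0.248]
 [-0.002  0.248  0.969]
 [-1.     0.    -0.002]]
jaw yaw 75.62771131037658
74.5 [array([  60.5, -459.7, -802.4]), array([ 1.1, -0.1, -0. ])]
-105.5 [array([  60.5, -459.7, -802.4]), array([-1.789e+02,  0.000e+00, -1.000e-01])]
164.5 [array([  60.5, -459.7, -802.4]), array([-88.9,  -0.1,  -0.1])]
-15.5 [array([  60.5, -459.7, -802.4]), array([91.1, -0.1,  0.1])]
green all ((553.8001708984375, 133.11651611328125), (148.27755737304688, 519.9609375), 5.605380058288574)
bed z [0.08457961 0.08705624 0.0893684 ] ((559.2620849609375, 73.35981750488281), (125.012939453125, 166.46026611328125), 5.494657516479492)
rail 1.0734650745300927 ((557.5032958984375, -10.390533447265625), (335.57489013671875, 86.74237060546875), 89.2625503540039)
R (array([0.5844, 0.0464, 0.1156]), 3) Y (array([0.5563, 0.0676, 0.125 ]), 55) G (array([0.5509, 0.0928, 0.2048]), 193)
```

Request:
move_arm:
  deltas: [85, 0, -36, -32, 0, 0, 0, 85, 0, -36, -32, 0, 0, 0, 85, 0, -36, -32, 0, 0, 0, 85, 0, -36, -32, 0, 0, 0, 85, 0, -36, -32, 0, 0, 0, 85, 0, -36, -32, 0, 0, 0, 85, 0, -36, -32, 0, 0, 0, 85, 0, -36, -32, 0, 0, 0, 85, 0, -36, -32, 0, 0, 0, 85, 0, -36, -32, 0, 0, 0]
  force: 80

```text
t: 1.15
tcp_pos: [0.4251, 0.2043, 0.25]
tool_rot: [-0.433, 0.559, 0.434, 0.559]
force: [0.6, 0.2, -0.2]
finger_gap: 0.994
```

```bash
python3 - <<'E'
from h import *
print(manip.sense()['t'],manip.sense()['tcp_pos'],[a.round(1) for a in delta([.401,-.2865,.19],74.5)])
E
```

```text
1.15 [0.42507092 0.20432481 0.24999852] [array([  59.9,  -98.5, -481.4]), array([ 1.1,  0. , -0. ])]
```

Request:
move_arm:
  deltas: [85, 0, -10, -48, -1, 0, 0, 85, 0, -10, -48, 0, 0, 0, 85, 0, -10, -48, 0, 0, 0, 85, 0, -10, -48, 0, 0, 0, 85, 0, -10, -48, 0, 0, 0, 85, 0, -10, -48, 0, 0, 0, 85, 0, -10, -48, 0, 0, 0, 85, 10, -10, -48, 0, 0, 0, 85, 20, -10, -48, 0, 0, 0, 85, 20, -8, -48, 0, 0, 0]

```text
t: 2.15
tcp_pos: [0.408, -0.2807, 0.2018]
tool_rot: [-0.439, 0.555, 0.438, 0.555]
force: [0.3, 0.2, -0.2]
finger_gap: 0.995
```

```bash
python3 - <<'E'
from h import *
print(manip.sense()['t'],manip.sense()['tcp_pos'],[a.round(1) for a in delta([.401,-.2865,.11],74.5)])
s=snap('wrist','w1.png'); s=snap('scene','s1.png')
E
```

```text
2.15 [ 0.4080164  -0.28071925  0.20184528] [array([91.8,  5.6, -7.2]), array([ 2.1, -0. ,  0.1])]
```

View pics/w1.png

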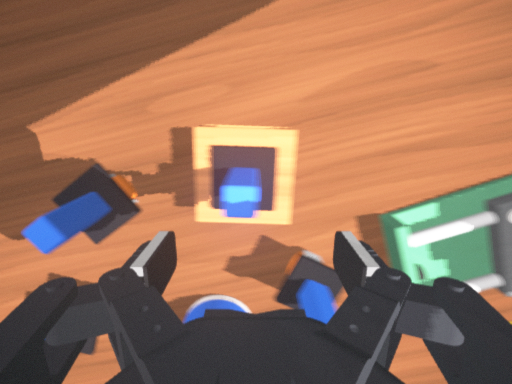

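View pics/s1.png

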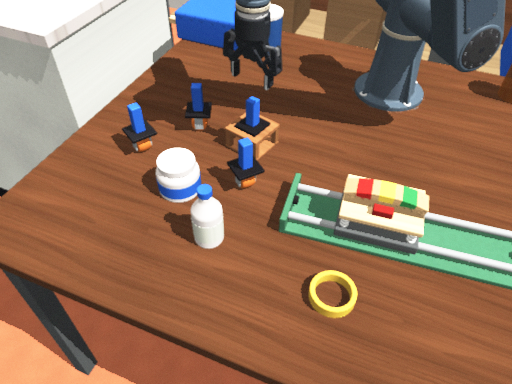

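```bash
python3 - <<'E'
from h import *
for f in ('w1','s1'):
    s=dict(np.load(f'pics/{f}.png.npz')); P=pts(s); hsv=cv2.cvtColor(s['image'],cv2.COLOR_RGB2HSV)
    H,S,V=[hsv[...,i].astype(int) for i in range(3)]
    m=(H>105)&(H<125)&(S>150)&(np.hypot(P[...,0]-.401,P[...,1]+.2865)<.03)
    t=m&(P[...,2]>.135); q=P[t]; print(f,len(q),q.mean(0).round(4),cv2.minAreaRect((q[:,:2]*1000).astype(np.float32)))
E
```

```text
w1 354 [ 0.4034 -0.2896  0.1488] ((401.15411376953125, -279.1208801269531), (41.05132293701172, 23.8433780670166), 74.40247344970703)
s1 69 [ 0.4049 -0.2871  0.1404] ((401.9720764160156, -287.32061767578125), (26.540796279907227, 25.813358306884766), 77.43343353271484)
```

Request:
move_arm:
  deltas: [85, 0, 5, -7, 2, 0, 0, 85, 25, 0, 0, 0, 0, 0, 85, 25, 0, 0, 0, 0, 0, 85, 20, 0, 0, 0, 0, 0, 85, 13, 0, 0, 0, 0, 0, 85, 8, 0, 0, 0, 0, 0, 26, 0, 0, 0, 0, 0, 0, 26, 0, 0, 0, 0, 0, 0, 15, 0, 0, 0, 0, 0, 0, 15, 0, 0, 0, 0, 0, 0]

```text
t: 3.25
tcp_pos: [0.4021, -0.2847, 0.112]
tool_rot: [-0.43, 0.562, 0.428, 0.562]
force: [-1.0, -1.9, 1.9]
finger_gap: 0.327
```

Request:
move_arm:
  deltas: [10, 0, 0, 0, 0, 0, 0, 10, 0, 0, 0, 0, 0, 0, 10, 0, 0, 0, 0, 0, 0]

```text
t: 3.55
tcp_pos: [0.4022, -0.2849, 0.1122]
tool_rot: [-0.43, 0.562, 0.428, 0.562]
force: [-0.5, -0.2, 6.8]
finger_gap: 0.294
```

```bash
python3 - <<'E'
from h import *
print(manip.sense()); s=snap('scene','s2.png')
cv2.imwrite('pics/s2c.png',cv2.resize(s['image'][0:200,150:450,::-1],None,fx=2.6,fy=2.6))
E
```

```text
{'t': 3.55, 'q': array([-8.43353229e-01,  5.78862473e-01,  1.88207242e+00, -3.15336335e-04,
        6.77823852e-01, -2.14569905e+00]), 'qd': array([-0.0004131 ,  0.00025773,  0.00027886, -0.00016936, -0.00013995,
       -0.00186686]), 'tau': array([ 6.04311302e-01, -3.46271646e+01, -7.74607301e+00,  1.75701762e-01,
       -1.68980006e-02,  6.15507597e-02]), 'tcp_pos': array([ 0.40223755, -0.28494402,  0.11219061]), 'tool_rot': array([-0.42966429,  0.56235428,  0.42765556,  0.5623673 ]), 'force': array([-0.47287227, -0.19547955,  6.75452101]), 'ft_torque': array([-0.01318947,  0.0333545 ,  0.06027128]), 'finger_gap': 0.2941884934145817}
```

View pics/s2c.png

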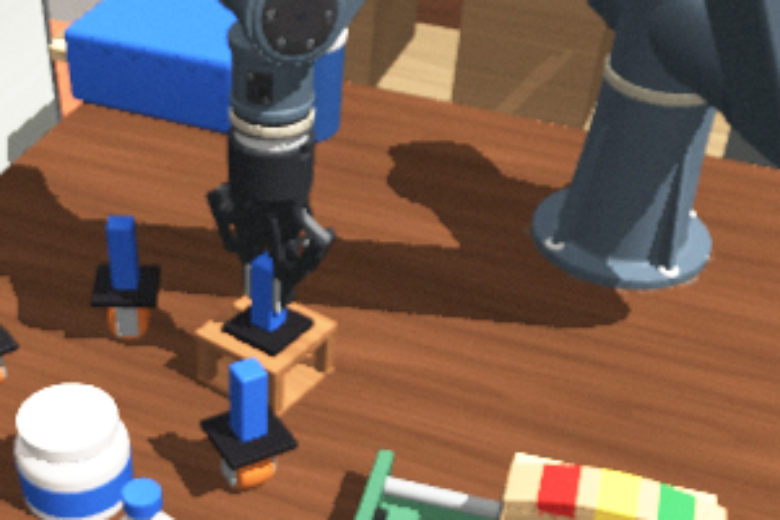

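Request:
move_arm:
  deltas: [10, -15, 0, 0, 0, 0, 0, 10, -25, 0, 0, 0, 0, 0, 10, -25, 0, 0, 0, 0, 0, 10, -30, 0, 0, 0, 0, 0, 10, -30, 0, 0, 0, 0, 0, 10, -30, 0, 0, 0, 0, 0, 10, -20, 0, 0, 0, 0, 0, 10, 0, 0, 0, 0, 0, 0]

```text
t: 4.4
tcp_pos: [0.4025, -0.2848, 0.2884]
tool_rot: [-0.431, 0.562, 0.427, 0.563]
force: [-0.8, -0.7, -3.5]
finger_gap: 0.292
```

```bash
python3 - <<'E'
from h import *
print(manip.sense()['force'],manip.sense()['ft_torque'],manip.sense()['finger_gap']); s=snap('scene','s3.png')
cv2.imwrite('pics/s3c.png',cv2.resize(s['image'][0:200,150:450,::-1],None,fx=2.6,fy=2.6))
# rail tape in scene view: precise
P=pts(s); hsv=cv2.cvtColor(s['image'],cv2.COLOR_RGB2HSV); H,S,V=[hsv[...,i].astype(int) for i in range(3)]
yaw=np.radians(5.55); X=np.array([np.cos(yaw),np.sin(yaw)]);Y=np.array([-np.sin(yaw),np.cos(yaw)])
C=np.array([.5538,.1331])
for f in ('s','t'):
    if f=='t':
        s=dict(np.load('pics/top0.png.npz')); P=pts(s); hsv=cv2.cvtColor(s['image'],cv2.COLOR_RGB2HSV); H,S,V=[hsv[...,i].astype(int) for i in range(3)]
    near=(P[...,0]>.4)&(P[...,0]<.68)&(P[...,1]>-.2)&(P[...,1]<.42)&(P[...,2]>.08)&(P[...,2]<.14)
    for n,m in (('R',((H<5)|(H>174))&(S>200)),('Y',(H>22)&(H<34)&(S>170)),('G',(H>60)&(H<95)&(S>80))):
        k,l,st,c=cv2.connectedComponentsWithStats((m&near).astype(np.uint8))
        for i in range(1,k):
            if st[i,4]<20: continue
            q=P[l==i]; L=np.stack([(q[:,:2]-C)@X,(q[:,:2]-C)@Y,q[:,2]],1)
            print(f,n,st[i,4],c[i].round(1),'x',np.percentile(L[:,0],[2,50,98]).round(4),'y',np.percentile(L[:,1],[2,50,98]).round(4),'z',np.median(L[:,2]).round(4))
    if f=='t':
        b=near&(H>10)&(H<28)&(S<170)
    else: b=near&(H>10)&(H<28)
    q=P[b&(P[...,2]<.1)];L=np.stack([(q[:,:2]-C)@X,(q[:,:2]-C)@Y],1); print('bed',np.percentile(L,[1,99],axis=0).round(4))
    q=P[b&(P[...,2]>.105)];L=np.stack([(q[:,:2]-C)@X,(q[:,:2]-C)@Y],1); print('rail',np.percentile(L,[1,99],axis=0).round(4))
    g=(H>60)&(H<95)&(S>80)&(P[...,0]>.4)&(P[...,0]<.7)&(P[...,1]>-.25)&(P[...,1]<.42)&(P[...,2]<.06)&(P[...,2]>.005)
    q=P[g];L=np.stack([(q[:,:2]-C)@X,(q[:,:2]-C)@Y],1); print('green',np.percentile(L,[.5,99.5],axis=0).round(4), cv2.minAreaRect((q[:,:2]*1000).astype(np.float32)))
E
```

```text
[-0.79656837 -0.7434749  -3.46106475] [-0.00729133 -0.03355776  0.03753221] 0.29176889291669056
s R 44 [363.4 194.8] x [0.018  0.0195 0.0216] y [-0.1176 -0.1052 -0.0933] z 0.1153
s Y 60 [385.4 199.3] x [0.0173 0.0192 0.0216] y [-0.0736 -0.0622 -0.0488] z 0.1163
s G 260 [409.1 198. ] x [-0.0199  0.0066  0.0209] y [-0.0301 -0.0176 -0.0044] z 0.1211
bed [[-0.0638 -0.1429]
 [ 0.0616  0.0204]]
rail [[-0.024  -0.1432]
 [ 0.0214  0.0211]]
green [[-0.0546 -0.2598]
 [ 0.074   0.2171]] ((566.1573486328125, 112.14448547363281), (148.35719299316406, 483.0780944824219), 2.898132085800171)
t G 176 [128.5 198.5] x [-0.0212 -0.0005  0.0204] y [-0.0268 -0.014  -0.0018] z 0.1209
bed [[-0.0622 -0.1424]
 [ 0.061   0.0205]]
rail [[-0.0225 -0.1426]
 [ 0.0212  0.0226]]
green [[-0.0735 -0.2586]
 [ 0.0733  0.2571]] ((553.9676513671875, 133.19822692871094), (148.33868408203125, 520.0038452148438), 5.527477264404297)
```

View pics/s3c.png

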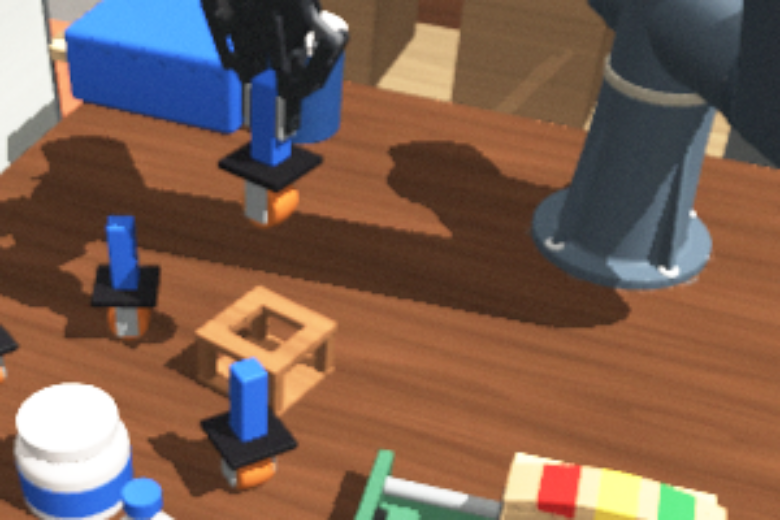

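```bash
cat >> h.py <<'E'
yaw=np.radians(5.53); X=np.array([np.cos(yaw),np.sin(yaw)]);Y=np.array([-np.sin(yaw),np.cos(yaw)]); C=np.array([.5539,.1332])
def world(x,y,z): return np.r_[C+X*x+Y*y,z]
def slide(p): d=np.array(p)[...,:2]-C; return d@X,d@Y
def track(s):
    P=pts(s); hsv=cv2.cvtColor(s['image'],cv2.COLOR_RGB2HSV); H,S,V=[hsv[...,i].astype(int) for i in range(3)]
    x,y=slide(P); z=P[...,2]
    m=(x>.03)&(x<.068)&(z>.055)&(z<.1)&(H>8)&(H<30)&(V>90)&(y>-.3)&(y<.3)
    m=cv2.morphologyEx(m.astype(np.uint8),cv2.MORPH_OPEN,np.ones((2,2)))>0
    L=y[m]; t=m&(x<.055)
    return (np.percentile(L,1.5)+np.percentile(L,98.5))/2, np.ptp(np.percentile(L,[1.5,98.5])), np.percentile(z[t],50)
def tape(s):
    P=pts(s); hsv=cv2.cvtColor(s['image'],cv2.COLOR_RGB2HSV); H,S,V=[hsv[...,i].astype(int) for i in range(3)]
    x,y=slide(P); z=P[...,2]; n=(x>.012)&(x<.03)&(z>.08)&(z<.14)&(abs(y)<.3); o={}
    for k,m in (('R',((H<5)|(H>174))&(S>200)),('Y',(H>22)&(H<34)&(S>170)),('G',(H>60)&(H<95)&(S>80))):
        q=y[m&n]; o[k]=(len(q),round(float((np.percentile(q,3)+np.percentile(q,97))/2),4)) if len(q)>8 else None
    return o
E
python3 - <<'E'
from h import *
for f in ('scene0','s1','s2','s3'):
    s=dict(np.load(f'pics/{f}.png.npz')); print(track(s),tape(s))
s=manip.sense()
for z in (.28,.25): print(world(0,-.106,z),[a.round(1) for a in delta(world(0,-.106,z),95.5)])
s=dict(np.load('pics/s3.png.npz'));P=pts(s); hsv=cv2.cvtColor(s['image'],cv2.COLOR_RGB2HSV); H,S,V=[hsv[...,i].astype(int) for i in range(3)]
n=np.hypot(P[...,0]-.402,P[...,1]+.285)<.06
b=n&(H>105)&(H<125)&(S>150); o=n&(H>5)&(H<18)&(S>190)&(P[...,2]>.15); k=n&(V<40)&(P[...,2]>.2)&(P[...,2]<.28)
for m in (b,o,k):
    q=P[m]; print(len(q),q.mean(0).round(4),np.percentile(q,[2,98],axis=0).round(4).tolist())
q=P[k]; print(cv2.minAreaRect((q[:,:2]*1000).astype(np.float32)))
E
```

```text
(np.float64(-0.059309413468590144), np.float64(0.15943059714556168), np.float64(0.08734110443146982)) {'R': (44, -0.106), 'Y': (63, -0.0615), 'G': (100, -0.0178)}
(np.float64(-0.05888126202206798), np.float64(0.16015253327234574), np.float64(0.08730815261486534)) {'R': (43, -0.1054), 'Y': (59, -0.0616), 'G': (100, -0.018)}
(np.float64(-0.06007598950955557), np.float64(0.15967081491723017), np.float64(0.08732850596865044)) {'R': (47, -0.1055), 'Y': (60, -0.0618), 'G': (102, -0.0178)}
(np.float64(-0.05973104781929034), np.float64(0.1590617242780865), np.float64(0.08745314402009102)) {'R': (44, -0.1055), 'Y': (60, -0.0614), 'G': (106, -0.0178)}
[0.56411489 0.02769334 0.28      ] [array([  6.4, -74. , 343.6]), array([-20.9,  -0.1,   0.1])]
[0.56411489 0.02769334 0.25      ] [array([ 36.4, -73.9, 343.6]), array([-20.9,  -0.1,   0.1])]
399 [ 0.4103 -0.2875  0.2859] [[0.3921, -0.3266, 0.2462], [0.4173, -0.271, 0.3361]]
77 [ 0.415  -0.2731  0.2069] [[0.3992, -0.2808, 0.192], [0.4225, -0.2644, 0.2208]]
123 [ 0.4216 -0.2918  0.244 ] [[0.3915, -0.3215, 0.2391], [0.4405, -0.2488, 0.2476]]
((405.6708679199219, -284.9859924316406), (65.83061218261719, 60.814613342285156), 74.90162658691406)
```

Request:
move_arm:
  deltas: [10, 0, -5, 25, 0, 0, 0, 10, 0, -9, 43, 0, 0, 0, 10, 0, -9, 43, 0, 0, 0, 10, 0, -9, 43, 0, 0, 0, 10, 0, -10, 44, 0, 0, 0, 10, 0, -10, 44, 0, 0, 0, 10, 0, -9, 43, 0, 0, 0, 10, 0, -8, 38, -7, 0, 0, 10, 0, -5, 20, -7, 0, 0, 10, 10, 0, 0, -6.9, 0, 0]

```text
t: 5.45
tcp_pos: [0.5621, 0.0314, 0.2744]
tool_rot: [-0.525, 0.473, 0.526, 0.473]
force: [0.2, -1.4, -3.2]
finger_gap: 0.298
```

```bash
python3 - <<'E'
from h import *
s=snap('scene','s4.png'); print(track(s),tape(s)); t=snap('top','t4.png')
a=manip.sense(); print(a['t'],a['tcp_pos'],slide(a['tcp_pos']),a['force'],[v.round(1) for v in delta(world(0,-.106,.25),95.53)])
cv2.imwrite('pics/s4c.png',cv2.resize(s['image'][60:280,250:512,::-1],None,fx=2.7,fy=2.7))
E
```

```text
(np.float64(-0.0587825977442232), np.float64(0.16027344916222142), np.float64(0.08736097553036438)) {'R': (48, -0.1055), 'Y': (58, -0.0617), 'G': (110, -0.0179)}
5.55 [0.55931222 0.02945885 0.27229814] (np.float64(-0.004610186090444944), np.float64(-0.10377988309765503)) [-0.06283416 -0.41813723 -3.64681229] [array([22.3, -4.8, -2.3]), array([ 0.1,  0.1, -0.5])]
```

View pics/s4c.png

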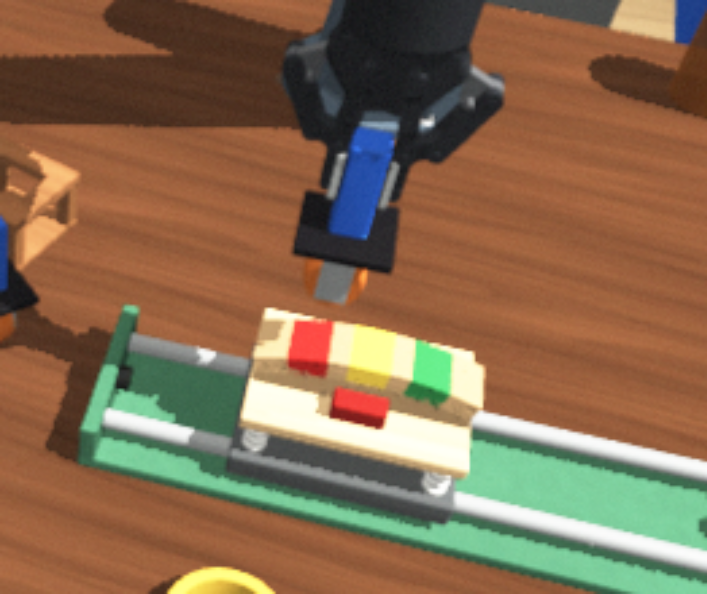

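```bash
python3 - <<'E'
from h import *
s=dict(np.load('pics/s4.png.npz'));P=pts(s); hsv=cv2.cvtColor(s['image'],cv2.COLOR_RGB2HSV); H,S,V=[hsv[...,i].astype(int) for i in range(3)]
x,y=slide(P);z=P[...,2]
n=(abs(x)<.06)&(abs(y+.104)<.06)&(z>.14)&(z<.30)
for nm,m in (('blue',(H>105)&(H<125)&(S>150)),('or',(H>5)&(H<18)&(S>190)),('guard',(V<45)&(z>.215)&(z<.245)),('fork',(S<60)&(V>90)&(z<.22))):
    m=m&n; print(nm,m.sum(),'x',np.percentile(x[m],[3,50,97]).round(4),'y',np.percentile(y[m],[3,50,97]).round(4),'z',np.percentile(z[m],[3,50,97]).round(4))
a=manip.sense();print(a['tcp_pos'],slide(a['tcp_pos']),a['t'])
E
```

```text
blue 486 x [0.0056 0.009  0.0112] y [-0.1155 -0.103  -0.0907] z [0.2337 0.2669 0.2975]
or 78 x [0.0018 0.0112 0.014 ] y [-0.123  -0.1166 -0.0852] z [0.1823 0.1947 0.2047]
guard 430 x [-0.0278  0.012   0.0298] y [-0.134  -0.1123 -0.0738] z [0.2258 0.2308 0.2326]
fork 152 x [0.016  0.0181 0.0198] y [-0.1126 -0.1031 -0.0935] z [0.1826 0.1981 0.2132]
[0.55931222 0.02945885 0.27229814] (np.float64(-0.004610186090444944), np.float64(-0.10377988309765503)) 5.55
```

Request:
move_arm:
  deltas: [10, 8, -2, -1, 0, 0, 0, 10, 14, -1.6, -1, 0, 0, 0, 10, 10, 0, -0.8, 0, 0, 0, 10, 4, 0, 0, 0, 0, 0, 10, 0, 0, 0, 0, 0, 0]

```text
t: 6.05
tcp_pos: [0.5648, 0.0254, 0.2391]
tool_rot: [-0.522, 0.476, 0.524, 0.475]
force: [-0.3, -0.7, -2.6]
finger_gap: 0.294
```

```bash
cat > st.py <<'E'
from h import *
import sys
s=snap('scene',sys.argv[1]+'.png'); a=manip.sense()
c,w,bz=track(s); c-=.0018
print('t',a['t'],'c %.4f w %.4f bedz %.4f'%(c,w,bz),tape(s))
x,y=slide(a['tcp_pos']); print('tcp slide x %.4f y %.4f z %.4f  yrel %.4f'%(x,y,a['tcp_pos'][2],y+.0006-c),'F',(a['force']@np.array([[X[0],Y[0],0],[X[1],Y[1],0],[0,0,1]])).round(2),'rot',delta([0,0,0],95.53)[1].round(1))
E
cat > plan.py <<'E'
# plan.py c0 v0 w0(wheel y) z0(tcp z) yend nrows [off]
import numpy as np, sys
c,v,w,z,yend=map(float,sys.argv[1:6]); n=int(sys.argv[6]); off=float(sys.argv[7]) if len(sys.argv)>7 else .085; d=.014
rate=float(sys.argv[8]) if len(sys.argv)>8 else .005
h=lambda y:-.125+np.sqrt(.272**2-y*y)+off
y=w-c
for k in range(n):
    yt=y+np.clip(yend-y,-rate,rate)
    cp=c+v*.1  # predicted
    wn=cp+yt
    dz=np.clip(h(yt)-d-z,-.006,.006); zn=z+dz
    for i in range(20):
        ww=w+(wn-w)*(i+1)/20; zz=z+(zn-z)*(i+1)/20; yr=ww-c
        dep=h(yr)-zz; F=2+500*dep if dep>0 else 0
        v+=(-F*yr/.272-22*v)/6*.005; c+=v*.005
    tz=round((wn-w)*1000,1); w=w+tz/1000; tx=round(-(zn-z)*1000,1); z=zn; y=w-c
    print('tx %5.1f tz %5.1f | c %.4f v %.3f y %.4f F %.1f'%(tx,tz,c,v,y,F))
E
python3 st.py s5; python3 - <<'E'
from h import *
print(manip.sense()['tcp_pos'])
E
```

```text
t 6.1 c -0.0615 w 0.1590 bedz 0.0874 {'R': (48, -0.1056), 'Y': (61, -0.0615), 'G': (100, -0.0178)}
tcp slide x 0.0010 y -0.1083 z 0.2399  yrel -0.0463 F [-0.11  0.01 -2.8 ] rot [-0.1  0.  -0. ]
[0.56534305 0.02545599 0.23986342]
```

```bash
python3 plan.py -.0613 0 -.1077 .2399 0 20
```

```text
tx   6.0 tz   5.0 | c -0.0613 v 0.000 y -0.0414 F 0.0
tx   6.0 tz   5.0 | c -0.0613 v 0.001 y -0.0364 F 2.8
tx   6.0 tz   5.1 | c -0.0608 v 0.009 y -0.0318 F 6.1
tx   5.2 tz   5.9 | c -0.0594 v 0.018 y -0.0273 F 9.0
tx  -0.4 tz   6.8 | c -0.0573 v 0.024 y -0.0226 F 9.0
tx  -0.3 tz   7.4 | c -0.0548 v 0.026 y -0.0177 F 9.0
tx  -0.3 tz   7.6 | c -0.0522 v 0.025 y -0.0127 F 9.0
tx  -0.2 tz   7.5 | c -0.0499 v 0.021 y -0.0075 F 9.0
tx  -0.1 tz   7.1 | c -0.0480 v 0.017 y -0.0023 F 9.0
tx  -0.0 tz   4.0 | c -0.0466 v 0.012 y 0.0003 F 9.0
tx  -0.0 tz   0.9 | c -0.0456 v 0.008 y 0.0002 F 9.0
tx  -0.0 tz   0.6 | c -0.0449 v 0.006 y 0.0001 F 9.0
tx  -0.0 tz   0.4 | c -0.0445 v 0.004 y 0.0001 F 9.0
tx  -0.0 tz   0.3 | c -0.0441 v 0.003 y 0.0000 F 9.0
tx  -0.0 tz   0.2 | c -0.0439 v 0.002 y 0.0000 F 9.0
tx  -0.0 tz   0.2 | c -0.0438 v 0.001 y 0.0001 F 9.0
tx  -0.0 tz   0.0 | c -0.0437 v 0.001 y -0.0000 F 9.0
tx  -0.0 tz   0.1 | c -0.0436 v 0.001 y 0.0000 F 9.0
tx  -0.0 tz   0.0 | c -0.0436 v 0.000 y -0.0000 F 9.0
tx  -0.0 tz   0.1 | c -0.0435 v 0.000 y 0.0000 F 9.0
```

Request:
move_arm:
  deltas: [10, 9, 1, 0, 0, 0, 0, 10, 6, 1, 0, 0, 0, 0, 10, 6, 0, 1, 0, 0, 0, 10, 4, 0, 3, 0, 0, 0]

```text
t: 6.5
tcp_pos: [0.5639, 0.029, 0.2157]
tool_rot: [0.524, -0.475, -0.523, -0.475]
force: [-1.4, -1.7, 6.2]
finger_gap: 0.294
```

```bash
python3 st.py s6
```

```text
t 6.55 c -0.0581 w 0.1603 bedz 0.0757 {'R': (52, -0.1016), 'Y': (58, -0.0581), 'G': (101, -0.0143)}
tcp slide x -0.0003 y -0.1039 z 0.2152  yrel -0.0451 F [ 0.38 -1.55  4.01] rot [-0.  -0.   0.1]
```

```bash
python3 plan.py -.0576 .03 -.1033 .2152 0 12 .0835 .006
```

```text
tx   1.6 tz   9.0 | c -0.0541 v 0.039 y -0.0402 F 9.0
tx  -0.8 tz   9.9 | c -0.0499 v 0.044 y -0.0345 F 9.0
tx  -0.7 tz  10.4 | c -0.0454 v 0.045 y -0.0286 F 9.0
tx  -0.6 tz  10.5 | c -0.0410 v 0.043 y -0.0225 F 9.0
tx  -0.4 tz  10.3 | c -0.0369 v 0.038 y -0.0163 F 9.0
tx  -0.3 tz   9.8 | c -0.0334 v 0.032 y -0.0100 F 9.0
tx  -0.2 tz   9.2 | c -0.0305 v 0.025 y -0.0037 F 9.0
tx  -0.0 tz   6.2 | c -0.0284 v 0.018 y 0.0004 F 9.0
tx  -0.0 tz   1.4 | c -0.0269 v 0.012 y 0.0003 F 9.0
tx  -0.0 tz   0.9 | c -0.0259 v 0.008 y 0.0002 F 9.0
tx  -0.0 tz   0.7 | c -0.0252 v 0.006 y 0.0002 F 9.0
tx  -0.0 tz   0.4 | c -0.0247 v 0.004 y 0.0001 F 9.0
```

Request:
move_arm:
  deltas: [10, 2, 0, 9, 0, 0, 0, 10, -0.7, 0, 10, 0, 0, 0, 10, -0.7, 0, 10.5, 0, 0, 0, 10, -0.6, 0, 10.5, 0, 0, 0]

```text
t: 6.95
tcp_pos: [0.5599, 0.0699, 0.2163]
tool_rot: [0.524, -0.475, -0.523, -0.476]
force: [-0.9, -1.2, 5.5]
finger_gap: 0.295
```

```bash
python3 st.py s7
```

```text
t 7.0 c -0.0321 w 0.1589 bedz 0.0739 {'R': (73, -0.0771), 'Y': (61, -0.0326), 'G': (108, 0.0116)}
tcp slide x -0.0002 y -0.0618 z 0.2164  yrel -0.0290 F [0.17 1.12 5.83] rot [0.  0.1 0.1]
```

```bash
python3 plan.py -.0294 .055 -.0612 .2164 0 10 .0835 .007
```

```text
tx   1.0 tz  12.5 | c -0.0241 v 0.050 y -0.0246 F 9.0
tx  -0.6 tz  12.0 | c -0.0194 v 0.044 y -0.0173 F 9.0
tx  -0.4 tz  11.4 | c -0.0154 v 0.037 y -0.0099 F 9.0
tx  -0.2 tz  10.7 | c -0.0122 v 0.028 y -0.0024 F 9.0
tx  -0.0 tz   5.2 | c -0.0098 v 0.020 y 0.0004 F 9.0
tx  -0.0 tz   1.5 | c -0.0082 v 0.013 y 0.0003 F 9.0
tx  -0.0 tz   1.0 | c -0.0071 v 0.009 y 0.0002 F 9.0
tx  -0.0 tz   0.7 | c -0.0064 v 0.006 y 0.0002 F 9.0
tx  -0.0 tz   0.5 | c -0.0059 v 0.004 y 0.0002 F 9.0
tx  -0.0 tz   0.3 | c -0.0055 v 0.003 y 0.0001 F 9.0
```

Request:
move_arm:
  deltas: [10, 0.6, 0, 13, 0, 0, 0, 10, -0.6, 0, 13, 0, 0, 0, 10, -0.4, 0, 12, 0, 0, 0, 10, -0.2, 0, 9, 0, 0, 0]

```text
t: 7.4
tcp_pos: [0.5553, 0.1174, 0.217]
tool_rot: [0.524, -0.474, -0.523, -0.476]
force: [-0.4, -0.1, 4.2]
finger_gap: 0.298
```

```bash
python3 st.py s8
```

```text
t 7.45 c -0.0043 w 0.1609 bedz 0.0730 {'R': (87, -0.0492), 'Y': (59, -0.0046), 'G': (99, 0.0396)}
tcp slide x -0.0002 y -0.0145 z 0.2171  yrel -0.0095 F [-0.45  0.45  6.97] rot [0.1 0.1 0.2]
```

```bash
python3 plan.py -.0018 .05 -.0139 .2171 0.005 8 .0835 .007
```

```text
tx   0.6 tz  12.0 | c 0.0026 v 0.038 y -0.0045 F 9.0
tx  -0.0 tz  10.8 | c 0.0058 v 0.026 y 0.0031 F 9.0
tx   0.0 tz   4.5 | c 0.0078 v 0.016 y 0.0056 F 9.0
tx  -0.0 tz   1.0 | c 0.0090 v 0.009 y 0.0054 F 9.0
tx  -0.0 tz   0.5 | c 0.0096 v 0.003 y 0.0053 F 9.0
tx  -0.0 tz   0.0 | c 0.0098 v -0.000 y 0.0051 F 9.0
tx  -0.0 tz  -0.2 | c 0.0096 v -0.002 y 0.0051 F 9.0
tx  -0.0 tz  -0.3 | c 0.0093 v -0.004 y 0.0051 F 9.0
```

Request:
move_arm:
  deltas: [10, 0.3, 0, 13, 0, 0, 0, 10, 0, 0, 11, 0, 0, 0, 10, 0, 0, 5, 0, 0, 0]

```text
t: 7.75
tcp_pos: [0.5524, 0.1467, 0.2168]
tool_rot: [0.524, -0.474, -0.523, -0.476]
force: [0.2, -0.7, 6.4]
finger_gap: 0.297
```

```bash
python3 st.py s9
```

```text
t 7.8 c 0.0094 w 0.1601 bedz 0.0724 {'R': (77, -0.035), 'Y': (74, 0.0092), 'G': (105, 0.0534)}
tcp slide x -0.0002 y 0.0142 z 0.2168  yrel 0.0054 F [-0.78  1.57  6.22] rot [0.1 0.1 0.2]
```

Request:
move_arm:
  deltas: [10, 0, 0, 3, 0, 0, 0, 10, 0, 0, 1.5, 0, 0, 0]

```text
t: 8.0
tcp_pos: [0.5521, 0.1507, 0.2168]
tool_rot: [0.524, -0.474, -0.523, -0.476]
force: [-0.1, -0.2, 6.2]
finger_gap: 0.298
```

```bash
python3 st.py s10
```

```text
t 8.05 c 0.0134 w 0.1612 bedz 0.0722 {'R': (82, -0.0305), 'Y': (78, 0.0134), 'G': (106, 0.0578)}
tcp slide x -0.0001 y 0.0178 z 0.2168  yrel 0.0050 F [-0.62  0.09  5.67] rot [0.  0.1 0.2]
```

Request:
move_arm:
  deltas: [10, 0, 0, 0.5, 0, 0, 0, 10, 0, 0, 0, 0, 0, 0, 10, 0, 0, 0, 0, 0, 0]

```text
t: 8.35
tcp_pos: [0.5521, 0.151, 0.2168]
tool_rot: [0.524, -0.474, -0.523, -0.476]
force: [0.5, -0.5, 5.6]
finger_gap: 0.296
```

```bash
python3 st.py s11
```

```text
t 8.4 c 0.0140 w 0.1612 bedz 0.0723 {'R': (80, -0.0297), 'Y': (79, 0.0142), 'G': (112, 0.0583)}
tcp slide x -0.0001 y 0.0179 z 0.2168  yrel 0.0044 F [-0.96  0.22  5.51] rot [0.  0.  0.1]
```

Request:
move_arm:
  deltas: [10, 0, 0, -1.5, 0, 0, 0, 10, 0, 0, 0, 0, 0, 0, 10, 0, 0, 0, 0, 0, 0, 10, 0, 0, 0, 0, 0, 0]

```text
t: 8.8
tcp_pos: [0.5522, 0.1494, 0.2168]
tool_rot: [0.524, -0.474, -0.523, -0.476]
force: [-0.6, -0.2, 5.8]
finger_gap: 0.293
```

```bash
python3 st.py s12
```

```text
t 8.85 c 0.0133 w 0.1609 bedz 0.0724 {'R': (79, -0.0306), 'Y': (78, 0.0133), 'G': (109, 0.0576)}
tcp slide x -0.0001 y 0.0163 z 0.2168  yrel 0.0036 F [-0.43  0.34  6.55] rot [0.  0.1 0.1]
```

Request:
move_arm:
  deltas: [10, 0, 0, -3, 0, 0, 0, 10, 0, 0, 0, 0, 0, 0, 10, 0, 0, 0, 0, 0, 0, 10, 0, 0, 0, 0, 0, 0]

```text
t: 9.25
tcp_pos: [0.5525, 0.1465, 0.2168]
tool_rot: [0.524, -0.474, -0.523, -0.476]
force: [-0.5, 0.0, 5.7]
finger_gap: 0.297
```

```bash
python3 st.py s13
```

```text
t 9.3 c 0.0131 w 0.1623 bedz 0.0726 {'R': (82, -0.0309), 'Y': (73, 0.0133), 'G': (106, 0.0573)}
tcp slide x -0.0001 y 0.0133 z 0.2168  yrel 0.0008 F [-0.26  0.14  6.97] rot [0.  0.1 0.1]
```

Request:
move_arm:
  deltas: [10, 0, 0, 0.5, 0, 0, 0, 10, 0, 0, 0, 0, 0, 0, 10, 0, 0, 0, 0, 0, 0, 10, 0, 0, 0, 0, 0, 0, 10, 0, 0, 0, 0, 0, 0]

```text
t: 9.8
tcp_pos: [0.5524, 0.147, 0.2168]
tool_rot: [0.524, -0.474, -0.523, -0.476]
force: [-0.0, 0.4, 6.2]
finger_gap: 0.293
```

```bash
python3 st.py s14
```

```text
t 9.85 c 0.0141 w 0.1613 bedz 0.0722 {'R': (91, -0.0305), 'Y': (73, 0.0135), 'G': (107, 0.0576)}
tcp slide x -0.0001 y 0.0138 z 0.2168  yrel 0.0003 F [-0.28  0.2   5.56] rot [0.  0.  0.1]
```

Request:
move_arm:
  deltas: [10, 0, 0, 2, 0, 0, 0, 10, 0, 0, 0, 0, 0, 0, 10, 0, 0, 0, 0, 0, 0, 10, 0, 0, 0, 0, 0, 0, 10, 0, 0, 0, 0, 0, 0]

```text
t: 10.35
tcp_pos: [0.5523, 0.149, 0.2168]
tool_rot: [0.524, -0.474, -0.523, -0.476]
force: [1.0, 0.4, 5.2]
finger_gap: 0.293
```

```bash
python3 st.py s15
```

```text
t 10.4 c 0.0143 w 0.1609 bedz 0.0723 {'R': (90, -0.0293), 'Y': (78, 0.0143), 'G': (120, 0.0583)}
tcp slide x -0.0001 y 0.0158 z 0.2168  yrel 0.0021 F [-0.35 -0.65  6.31] rot [0.  0.1 0.1]
```

Request:
move_arm:
  deltas: [10, 0, 0, 0, 0, 0, 0, 10, 0, 0, 0, 0, 0, 0, 10, 0, 0, 0, 0, 0, 0, 10, 0, 0, 0, 0, 0, 0, 10, 0, 0, 0, 0, 0, 0, 10, 0, 0, 0, 0, 0, 0, 10, 0, 0, 0, 0, 0, 0]

```text
t: 11.1
tcp_pos: [0.5522, 0.149, 0.2168]
tool_rot: [0.524, -0.474, -0.523, -0.476]
force: [0.6, 0.4, 6.7]
finger_gap: 0.295
```

```bash
python3 st.py s16
```

```text
t 11.15 c 0.0144 w 0.1610 bedz 0.0724 {'R': (102, -0.03), 'Y': (79, 0.0145), 'G': (121, 0.0584)}
tcp slide x -0.0001 y 0.0158 z 0.2168  yrel 0.0020 F [1.21 0.19 6.01] rot [0.  0.  0.1]
```

Balanced at a steady point; keep holding.

Request:
move_arm:
  deltas: [10, 0, 0, 0, 0, 0, 0, 10, 0, 0, 0, 0, 0, 0, 10, 0, 0, 0, 0, 0, 0, 10, 0, 0, 0, 0, 0, 0, 10, 0, 0, 0, 0, 0, 0, 10, 0, 0, 0, 0, 0, 0, 10, 0, 0, 0, 0, 0, 0]

```text
t: 11.85
tcp_pos: [0.5523, 0.149, 0.2168]
tool_rot: [0.524, -0.474, -0.523, -0.476]
force: [-0.7, 0.1, 5.8]
finger_gap: 0.297
```

```bash
python3 st.py s17
```

```text
t 11.9 c 0.0147 w 0.1605 bedz 0.0723 {'R': (91, -0.0294), 'Y': (75, 0.0143), 'G': (116, 0.0585)}
tcp slide x -0.0001 y 0.0159 z 0.2168  yrel 0.0018 F [-0.21 -1.16  6.81] rot [0.  0.1 0.1]
```

Request:
move_arm:
  deltas: [10, 0, 0, 0, 0, 0, 0, 10, 0, 0, 0, 0, 0, 0, 10, 0, 0, 0, 0, 0, 0, 10, 0, 0, 0, 0, 0, 0, 10, 0, 0, 0, 0, 0, 0, 10, 0, 0, 0, 0, 0, 0, 10, 0, 0, 0, 0, 0, 0]

```text
t: 12.6
tcp_pos: [0.5523, 0.149, 0.2168]
tool_rot: [0.524, -0.474, -0.523, -0.476]
force: [-1.2, 0.2, 5.8]
finger_gap: 0.291
```

```bash
python3 st.py s18
```

```text
t 12.65 c 0.0140 w 0.1611 bedz 0.0724 {'R': (92, -0.0302), 'Y': (76, 0.0141), 'G': (116, 0.0586)}
tcp slide x -0.0001 y 0.0158 z 0.2168  yrel 0.0024 F [-1.27 -0.78  5.49] rot [0.  0.  0.1]
```

Request:
move_arm:
  deltas: [10, 0, 0, 0, 0, 0, 0, 10, 0, 0, 0, 0, 0, 0, 10, 0, 0, 0, 0, 0, 0, 10, 0, 0, 0, 0, 0, 0, 10, 0, 0, 0, 0, 0, 0, 10, 0, 0, 0, 0, 0, 0, 10, 0, 0, 0, 0, 0, 0]

```text
t: 13.35
tcp_pos: [0.5523, 0.149, 0.2168]
tool_rot: [0.524, -0.474, -0.523, -0.476]
force: [-0.4, -0.1, 5.8]
finger_gap: 0.297
```

```bash
python3 st.py s19
```

```text
t 13.4 c 0.0145 w 0.1610 bedz 0.0725 {'R': (85, -0.0296), 'Y': (76, 0.0144), 'G': (112, 0.0585)}
tcp slide x -0.0001 y 0.0158 z 0.2168  yrel 0.0020 F [ 0.03 -0.23  6.03] rot [0.  0.1 0.1]
```

Request:
move_arm:
  deltas: [10, 0, 0, 0, 0, 0, 0, 10, 0, 0, 0, 0, 0, 0, 10, 0, 0, 0, 0, 0, 0, 10, 0, 0, 0, 0, 0, 0, 10, 0, 0, 0, 0, 0, 0]

```text
t: 13.9
tcp_pos: [0.5523, 0.149, 0.2168]
tool_rot: [0.524, -0.474, -0.523, -0.476]
force: [-0.2, 0.5, 6.8]
finger_gap: 0.3
```

```bash
python3 st.py s20;  python3 plan.py .0165 0 .0165 .2168 .047 16 .0847 .006; python3 plan.py .0165 0 .0165 .2168 .047 16 .0847 .008
```

```text
t 13.95 c 0.0142 w 0.1610 bedz 0.0723 {'R': (88, -0.0297), 'Y': (76, 0.014), 'G': (113, 0.0585)}
tcp slide x -0.0001 y 0.0159 z 0.2168  yrel 0.0022 F [-0.74 -0.72  5.65] rot [0.  0.  0.1]
tx  -0.8 tz   6.0 | c 0.0164 v -0.002 y 0.0061 F 9.0
tx   0.2 tz   5.8 | c 0.0161 v -0.005 y 0.0122 F 9.0
tx   0.3 tz   5.5 | c 0.0153 v -0.011 y 0.0185 F 9.0
tx   0.5 tz   4.9 | c 0.0138 v -0.018 y 0.0249 F 9.0
tx   0.7 tz   4.2 | c 0.0116 v -0.025 y 0.0313 F 9.0
tx   0.8 tz   3.5 | c 0.0087 v -0.034 y 0.0377 F 9.0
tx   1.0 tz   2.6 | c 0.0048 v -0.042 y 0.0442 F 9.0
tx   0.6 tz  -1.4 | c 0.0002 v -0.050 y 0.0474 F 9.0
tx  -0.0 tz  -5.5 | c -0.0052 v -0.057 y 0.0473 F 9.0
tx  -0.0 tz  -6.0 | c -0.0111 v -0.061 y 0.0472 F 9.0
tx  -0.0 tz  -6.3 | c -0.0174 v -0.064 y 0.0472 F 9.0
tx  -0.0 tz  -6.6 | c -0.0239 v -0.066 y 0.0471 F 9.0
tx  -0.0 tz  -6.7 | c -0.0306 v -0.067 y 0.0471 F 9.0
tx  -0.0 tz  -6.8 | c -0.0374 v -0.068 y 0.0471 F 9.0
tx  -0.0 tz  -6.9 | c -0.0443 v -0.069 y 0.0471 F 9.0
tx  -0.0 tz  -7.0 | c -0.0512 v -0.069 y 0.0470 F 9.0
tx  -0.8 tz   8.0 | c 0.0164 v -0.002 y 0.0081 F 9.0
tx   0.4 tz   7.8 | c 0.0160 v -0.007 y 0.0163 F 9.0
tx   0.6 tz   7.3 | c 0.0148 v -0.015 y 0.0248 F 9.0
tx   0.9 tz   6.5 | c 0.0129 v -0.024 y 0.0332 F 9.0
tx   1.2 tz   5.6 | c 0.0100 v -0.034 y 0.0417 F 9.0
tx   1.0 tz   1.9 | c 0.0061 v -0.044 y 0.0475 F 9.0
tx  -0.0 tz  -5.0 | c 0.0012 v -0.052 y 0.0474 F 9.0
tx  -0.0 tz  -5.7 | c -0.0044 v -0.058 y 0.0473 F 9.0
tx  -0.0 tz  -6.1 | c -0.0104 v -0.062 y 0.0472 F 9.0
tx  -0.0 tz  -6.4 | c -0.0167 v -0.065 y 0.0471 F 9.0
tx  -0.0 tz  -6.6 | c -0.0233 v -0.066 y 0.0471 F 9.0
tx  -0.0 tz  -6.8 | c -0.0300 v -0.068 y 0.0470 F 9.0
tx  -0.0 tz  -6.8 | c -0.0368 v -0.069 y 0.0470 F 9.0
tx  -0.0 tz  -6.9 | c -0.0437 v -0.069 y 0.0470 F 9.0
tx  -0.0 tz  -6.9 | c -0.0507 v -0.070 y 0.0471 F 9.0
tx  -0.0 tz  -7.0 | c -0.0576 v -0.070 y 0.0470 F 9.0
```

Request:
move_arm:
  deltas: [10, -0.2, 0, 6, 0, 0, 0, 10, 0.2, 0, 6, 0, 0, 0, 10, 0.4, 0, 5, 0, 0, 0, 10, 0.5, 0, 4, 0, 0, 0]

```text
t: 14.35
tcp_pos: [0.5502, 0.1703, 0.2159]
tool_rot: [0.524, -0.474, -0.523, -0.476]
force: [0.1, 0.1, 6.2]
finger_gap: 0.294
```

```bash
python3 st.py s21
```

```text
t 14.4 c 0.0146 w 0.1608 bedz 0.0724 {'R': (74, -0.0284), 'Y': (105, 0.0156), 'G': (102, 0.0599)}
tcp slide x -0.0002 y 0.0379 z 0.2158  yrel 0.0239 F [0.44 1.58 5.95] rot [0.  0.1 0.2]
```

```bash
python3 plan.py .0165 -.01 .0385 .2158 .047 8 .0847 .007
```

```text
tx  -0.3 tz   6.0 | c 0.0150 v -0.019 y 0.0295 F 9.0
tx   0.9 tz   5.1 | c 0.0126 v -0.029 y 0.0370 F 9.0
tx   1.1 tz   4.1 | c 0.0092 v -0.039 y 0.0445 F 9.0
tx   0.5 tz  -1.4 | c 0.0048 v -0.048 y 0.0475 F 9.0
tx  -0.0 tz  -5.3 | c -0.0004 v -0.055 y 0.0474 F 9.0
tx  -0.0 tz  -6.0 | c -0.0062 v -0.060 y 0.0472 F 9.0
tx  -0.0 tz  -6.2 | c -0.0124 v -0.063 y 0.0472 F 9.0
tx  -0.0 tz  -6.5 | c -0.0189 v -0.066 y 0.0472 F 9.0
```

Request:
move_arm:
  deltas: [10, 0, 0, 6, 0, 0, 0, 10, 0.8, 0, 5, 0, 0, 0, 10, 1, 0, 4, 0, 0, 0]

```text
t: 14.7
tcp_pos: [0.5487, 0.1854, 0.2141]
tool_rot: [0.524, -0.474, -0.523, -0.476]
force: [-0.6, 1.0, 6.1]
finger_gap: 0.296
```

```bash
python3 st.py s22
```

```text
t 14.75 c 0.0105 w 0.1602 bedz 0.0728 {'R': (46, -0.0324), 'Y': (108, 0.0112), 'G': (102, 0.0557)}
tcp slide x -0.0002 y 0.0531 z 0.2139  yrel 0.0432 F [0.48 1.6  4.92] rot [0.  0.1 0.2]
```

Request:
move_arm:
  deltas: [10, 0.3, 0, -1, 0, 0, 0, 10, 0, 0, -4, 0, 0, 0, 10, -12, 0, -5, 0, 0, 0, 10, -20, 0, -2, 0, 0, 0, 10, -25, 0, 0, 0, 0, 0, 10, -25, 0, 0, 0, 0, 0, 10, -20, 0, 0, 0, 0, 0, 10, -10, 0, 0, 0, 0, 0, 10, -4, 0, 0, 0, 0, 0, 10, 0, 0, 0, 0, 0, 0]

```text
t: 15.75
tcp_pos: [0.5488, 0.1719, 0.328]
tool_rot: [-0.523, 0.476, 0.524, 0.475]
force: [-0.3, 0.7, -3.6]
finger_gap: 0.293
```

```bash
python3 st.py s23; python3 - <<'E'
from h import *
s=dict(np.load('pics/s23.png.npz')); cv2.imwrite('pics/s23c.png',cv2.resize(s['image'][:,:,::-1],None,fx=1.5,fy=1.5))
E
```

```text
t 15.8 c -0.0130 w 0.1606 bedz 0.0873 {'R': (46, -0.0567), 'Y': (63, -0.0125), 'G': (104, 0.0314)}
tcp slide x -0.0016 y 0.0390 z 0.3274  yrel 0.0526 F [-0.28 -0.17 -3.65] rot [-0.   0.  -0.1]
```

View pics/s23c.png

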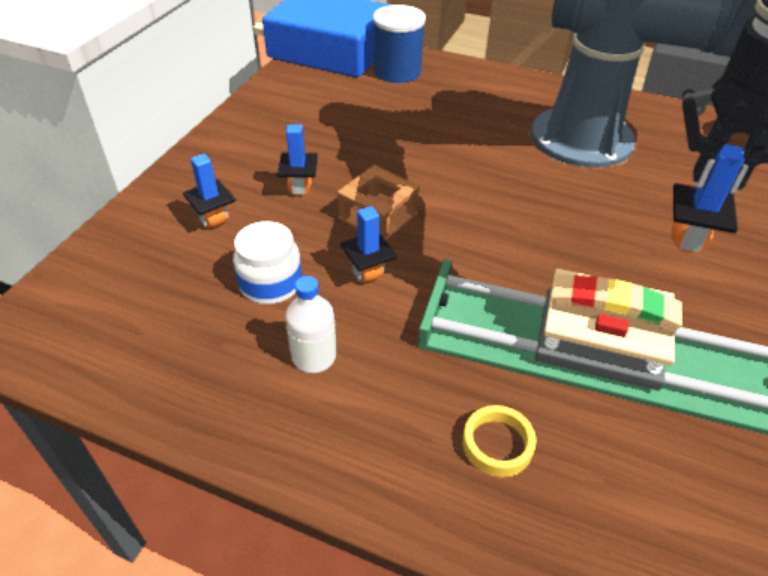

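Request:
move_arm:
  deltas: [10, -3, 0, 0, 0, 0, 0, 10, 0, 0, 0, 0, 0, 0, 10, 0, 0, 0, 0, 0, 0, 10, 0, 0, 0, 0, 0, 0, 10, 0, 0, 0, 0, 0, 0, 10, 0, 0, 0, 0, 0, 0, 10, 0, 0, 0, 0, 0, 0, 10, 0, 0, 0, 0, 0, 0]

```text
t: 16.6
tcp_pos: [0.5493, 0.1719, 0.3314]
tool_rot: [-0.524, 0.475, 0.524, 0.475]
force: [-0.3, -0.0, -2.6]
finger_gap: 0.293
```

```bash
python3 st.py s24; python3 -c "
from station import manip,job
print(manip.sense()['qd']); print(job.sign_off())"
```

```text
t 16.65 c -0.0050 w 0.1758 bedz 0.0872 {'R': (50, -0.057), 'Y': (63, -0.013), 'G': (108, 0.0306)}
tcp slide x -0.0008 y 0.0390 z 0.3315  yrel 0.0445 F [ 0.39 -0.93 -2.9 ] rot [0. 0. 0.]
[-6.11761593e-04 -1.77825914e-03  3.31074409e-04 -3.91370065e-05
 -5.69866011e-04 -2.08831176e-03]
the job is handed in; nothing more can be done
None
```

I took the roller from the stand (the one nearest the base) and set its wheel down on the red tape. I rolled it to the yellow crown, held it there, rolled on to the green and lifted off. I then handed the job in at about 16.7 s; no verdict was reported.

- **Press:** the force readings and the bed travel both gave about 9 N at the crown, and about 8–9.5 N at the checks on the slopes. It had reached about 7–8 N when first checked on the red. I only measured between moves, so I did not see the force during them.
- **Hold on yellow:** the wheel stayed within about 6 mm of the crown for roughly 6 s (t ≈ 7.8 to 13.9 s).
- **Carriage:** the furthest positions I measured were about -61 mm (the starting point) and +15 mm, well clear of the ±160 mm stops.
- **Set-down and lift-off:** the wheel was at about -45 mm from the crown (on the red) at the first check. It was last measured at about +43 mm (on the green), just before the lift.
- **Last check:** the roller is upright, nearly motionless and gripped, about 100 mm above the rail. The bed is back up, and a scene picture taken just before the last 3 mm lift showed the other things on the bench undisturbed.

**Readings that disagreed:**
- The final carriage reading from the bed edge (-5 mm) did not match the one from the tape marks (-13 mm). The bed outline was measured 15 mm too wide in that picture, so I trust the tape value.
- My crown position was about 2 mm off the real balance point, and I corrected for it during the hold.
- The carriage also moved faster than my model predicted on the red side, so I followed it with the camera.

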